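# Wipe the rock chips off the sorting plate

### The arm

A 7-joint arm with a two-finger parallel gripper is mounted at the origin on the work surface. World frame = base frame: x ahead of the robot, y to its left, z up, the work surface at z = 0. Lengths are in m, angles in rad, forces in N, time in s.
With the tool pointing down it reaches from about 0.4 to 0.875 m from the base axis. Payload 19.3 kg.
Tool frame: the origin (TCP) lies between the finger pads; the fingertips stand 17 mm ahead of it and the grasp point (between the pads) lies 2 mm behind it; x points along the fingers, y is the direction in which the jaws open and shut, and the axes are right-handed (so a half turn about x gives the same grasp; the last joint's range is limited). The gripper opens to 85 mm and grips with 20 to 120 N. Pads are 22 mm wide; open, the fingers measure 114 mm over their backs; the gripper's body (76 mm by 85 mm) begins 54 mm behind the grasp point. The pads swing forward as they close: fully open they stand 13 mm farther back than shut.
Start: joints at [-1.307, 0.521, -0.036, 1.599, 0.021, 1.021, -0.113], TCP at [0.205, 0.59, 0.248] pointing down, gripper open.
Joint ranges: [-2.91, 2.91], [-0.3, 2.13], [-1.5, 1.42], [0.17, 2.43], [-1.26, 4.41], [0.16, 1.93], [-2.52, 2.52]. Speed limits (rad/s): [1.89, 1.89, 2.39, 2.39, 3.01, 3.01, 3.01].

### API

Orientations are given as [roll, pitch, yaw] about the fixed x, y, z axes, in that order (R = Rz(yaw) Ry(pitch) Rx(roll)).
In Python, from workcell import bot gives the robot as it stands.
- The arm moves only by the shell command python3 -m creep 'ROWS' [FORCE]. ROWS is JSON, a list of rows, each an object of numbers: "wx", "wy", "wz": the turn, a rotation vector about the tool's x, y, z in degrees; "tx", "ty", "tz": the shift along the tool's x, y, z in m; "claw": the closure, from 0 (fully open) to 1 (shut). A call has 1 to 8 rows; each row is the pose to reach, as a shift and turn from the pose measured when the call began, along the tool's axes at that moment; what a row does not reach only later rows make up. A row lasts 1/10 s, in which the tool goes at most 50 mm and 8.59 degrees, less where a joint would pass 70% of its speed; a pose out of reach is approached as far as the arm can. A call with a gripper value outside its range is refused whole. The fingers move at their own pace and stop on an object; FORCE is the grip in N (left out, the last holds). Time passes only in rows, so rows that repeat a pose let the fingers close. It gives the time, the measured TCP pose, the force and the opening at its end, in the units of the state.
- bot.observe(): the state, without advancing time (a new reading comes with each control period).
- bot.grab_frame(name): name is "scene" or "top" or "wrist"; returns the picture (400x640x3 uint8, blue, green, red); there is no depth.
- bot.get_calibration(name): a dict with "fx", "fy", "cx", "cy" (pixels), "R" (3x3) and "t" (3): a world point X has camera coordinates R X + t. Camera axes: x right, y down, z forward; pixel columns grow to the right and rows downward; lengths in m; the calibration is good to about 2 mm. A picture is of the moment at which its call begins: read the wrist's pose just before it. get_calibration takes no time and is no camera call; for the wrist camera it gives the pose at the moment of the call.
- bot.job_done(): hands the job in, once; it reports no verdict.
The state is a dict: "clock": time; "qpos": joint angles; "qd": joint speeds; "joint_efforts": joint torques, N m; "position": TCP position; "tool_rot": TCP orientation; "force": force on the tool from outside, world axes, zero at the start; "moment": the same for the moment, N m; "grip_width": finger opening in m.
Only numpy, scipy, OpenCV 4.12 (cv2) and the standard library are available. Lean on these libraries where they do the work, as an engineer would, in place of code of your own. Each camera call takes 0.05 s, during which the arm holds its last target.

### The job

Take the blue scraper block by its rib and, with its foot on the white sorting plate, wipe both rock chips off the plate into the grey catch tray at its edge, without touching the chips with the gripper. Then stand the scraper back on the bench, foot down, clear of the plate and the tray, and let go.

Things in the scene. Friction and masses are not known exactly. Their poses are not given: they have to be found in the camera images.
- scraper: Blue scraper block with a black sole, standing loose on the bench, 180 g. Foot 130 mm along its x, 40 along y, 20 high, sides upright. Centred on it a grip rib, 110 mm along x, 22 thick along y, from 20 to 62 mm above the sole: grip across it at 40 to 55 mm. Wipes along y, a long side leading. Origin: centre of the sole, z up. Not the wooden felt eraser, 100 x 44 x 38 mm.
- station: Fixed white plate, 180 mm along its x, 220 along y, flat rimless top 30 mm above the bench; the chips lie at x -42 to 42, y -60 to 35. A grey catch tray adjoins its whole -y edge: inside x -90 to 90, y -110 to -220 mm, floor 8 mm, 5 mm walls 26 mm above the bench, so the scraper can run out over it. Origin: plate centre, at bench level (30 mm below its top), z up.
- chip_dark: Dark grey rock chip, six-sided, 24 mm across, 13 mm high, 14 g, loose on the white plate. Origin: centre of its underside.
- chip_red: Red-brown rock chip, six-sided, 25 mm across, 14 mm high, 14 g, loose on the white plate. Origin: centre of its underside.
Things that resemble listed ones, but are neither listed nor needed, are in the scene too. Of the things like the scraper, leave any that is turquoise; of the rest the smaller one is meant.

How it is judged:
On the way, in this order (a step that is already met when the one before it is completed fails the run):
1. the held scraper stands foot down on the plate (contact force between the fingers and scraper above 1 N and angle between scraper's own z axis and vertical below 0.26 rad and z of scraper in the frame of station between 0.024 and 0.04 m and x of scraper in the frame of station between -0.09 and 0.09 m and y of scraper in the frame of station between -0.11 and 0.13 m), for 0.1 s.
2. both chips lie in the catch tray (y of chip_dark in the frame of station between -0.22 and -0.11 m and x of chip_dark in the frame of station between -0.09 and 0.09 m and z of each of chip_dark, chip_red in the frame of station below 0.028 m and y of chip_red in the frame of station between -0.22 and -0.11 m and x of chip_red in the frame of station between -0.09 and 0.09 m), for 0.2 s.
At the end, for the whole second after the job is handed in: Both chips rest inside the catch tray (origin within its inner outline and below the plate's top); the scraper stands still and released, sole down (within 0.1 rad of level) directly on the bench (sole less than 5 mm above it, so not on the plate or in the tray) (all of step 2 and height (world z) of scraper below 0.005 m and angle between scraper's own z axis and vertical below 0.1 rad and linear speed of each of scraper, chip_dark, chip_red below 0.02 m/s); the robot touches nothing.
It fails at once if the gripper or the arm touches a rock chip (contact force between any of the fingers, the arm and chip_dark above 0.5 N or contact force between any of the fingers, the arm and chip_red above 0.5 N).
It also fails if it takes over 48 s, if anything falls off the work surface, if the arm or the gripper's body presses on something with over 40 N, if the wrist force passes 120 N, or if a joint passes its speed limit or range.

## Working session

There is one attempt and no reset: what is moved stays moved. The work goes in short steps, Python scripts to look and compute and a shell command to move; the robot and the scene stay as the last step left them, time stands still between calls to the robot, and variables do not carry over. Pictures are saved under pics/ and viewed, and the job is handed in when it is done.

```bash
ls; mkdir -p pics; python3 - <<'E'
from workcell import bot
import cv2
s=bot.observe();print({k:s[k] for k in('clock','position','tool_rot','grip_width','force')})
for n in("top","scene"):
    cv2.imwrite(f"pics/{n}0.png",bot.grab_frame(n)); c=bot.get_calibration(n); print(n,c)
E
```

```text
pics
{'clock': 0.0, 'position': array([0.20468076, 0.59017444, 0.24771512]), 'tool_rot': array([-1.51539506,  1.56960952, -1.84919981]), 'grip_width': 0.0853647555828618, 'force': array([-0.57583342,  0.64826114,  0.36392641])}
top {'fx': 422.507444485586, 'fy': 422.507444485586, 'cx': 316.45899944152444, 'cy': 199.59670327145588, 'R': array([[-0.1661505 , -0.98609696, -0.00260723],
       [-0.95644181,  0.16179626, -0.24298363],
       [ 0.24002726, -0.03787819, -0.97002689]]), 't': array([0.20024717, 0.49286936, 0.81402683])}
scene {'fx': 399.5559661983027, 'fy': 399.5559661983027, 'cx': 323.99798003832007, 'cy': 200.37656114127313, 'R': array([[-0.27182019,  0.96222227,  0.01555939],
       [ 0.63854544,  0.19243311, -0.74513705],
       [-0.7199816 , -0.19260791, -0.66672984]]), 't': array([-0.0091203 , -0.30389854,  1.49301462])}
```

View pics/top0.png

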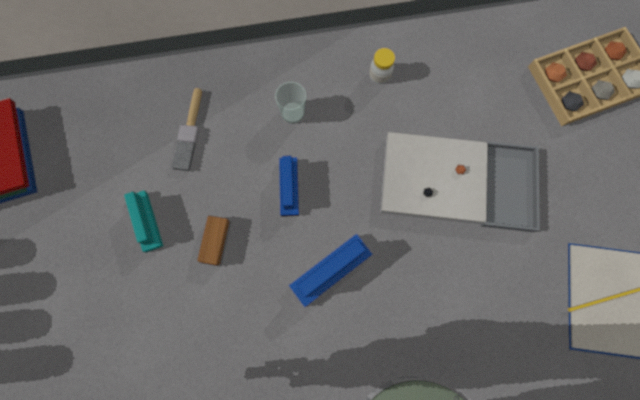

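View pics/scene0.png

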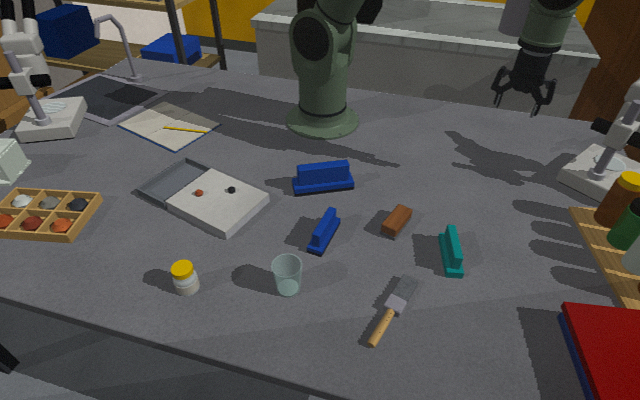

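```bash
cat > h.py <<'E'
import numpy as np,cv2
from workcell import bot
def ray(c,uv,z):
    R=np.array(c['R']);t=np.array(c['t']);C=-R.T@t
    d=R.T@np.array([(uv[0]-c['cx'])/c['fx'],(uv[1]-c['cy'])/c['fy'],1]);return C+d*(z-C[2])/d[2]
def proj(c,P):
    p=np.atleast_2d(P)@np.array(c['R']).T+c['t'];return np.c_[c['cx']+c['fx']*p[:,0]/p[:,2],c['cy']+c['fy']*p[:,1]/p[:,2]]
E
python3 - <<'E'
from h import *
ct=bot.get_calibration('top')
t=cv2.imread('pics/top0.png')
a=cv2.resize(t[110:310,260:560],None,fx=2.6,fy=2.6,interpolation=cv2.INTER_CUBIC);cv2.imwrite('pics/top0a.png',a)
s=cv2.imread('pics/scene0.png')
cv2.imwrite('pics/scene0a.png',cv2.resize(s[140:270,120:370],None,fx=3.2,fy=3.2,interpolation=cv2.INTER_CUBIC))
h=cv2.cvtColor(t,cv2.COLOR_BGR2HSV)
m=cv2.inRange(h,(105,120,40),(125,255,255))
n,l,st,ce=cv2.connectedComponentsWithStats(m)
for i in range(1,n):
    if st[i,4]>200:
        cs,_=cv2.findContours((l==i).astype('uint8'),0,1);r=cv2.minAreaRect(cs[0]);b=cv2.boxPoints(r)
        w=np.array([ray(ct,p,.02)for p in b]);print(st[i],r);print(w.round(3),np.linalg.norm(np.diff(w,axis=0),axis=1).round(3))
E
```

```text
[  0 109  36  94 535] ((24.43389892578125, 158.3832550048828), (32.7520751953125, 94.72391510009766), 10.581635475158691)
[[0.639 0.793 0.02 ]
 [0.857 0.757 0.02 ]
 [0.829 0.684 0.02 ]
 [0.614 0.724 0.02 ]] [0.22  0.078 0.219]
[ 280  156   19   60 1022] ((289.0, 185.5), (59.0, 18.0), 90.0)
[[0.642 0.177 0.02 ]
 [0.635 0.138 0.02 ]
 [0.502 0.159 0.02 ]
 [0.509 0.197 0.02 ]] [0.04  0.134 0.039]
[ 290  235   82   71 2227] ((330.10723876953125, 269.77288818359375), (26.622488021850586, 85.59635925292969), 51.8427734375)
[[0.358 0.202 0.02 ]
 [0.444 0.044 0.02 ]
 [0.394 0.018 0.02 ]
 [0.311 0.175 0.02 ]] [0.179 0.056 0.177]
```

View pics/top0a.png

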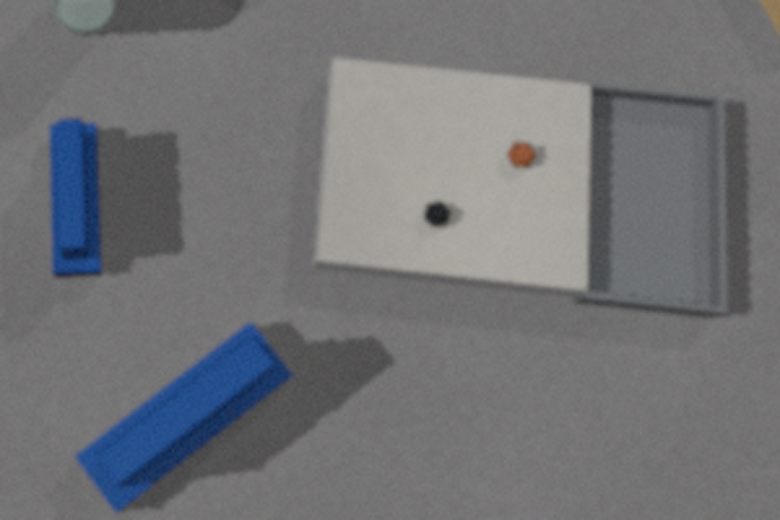

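View pics/scene0a.png

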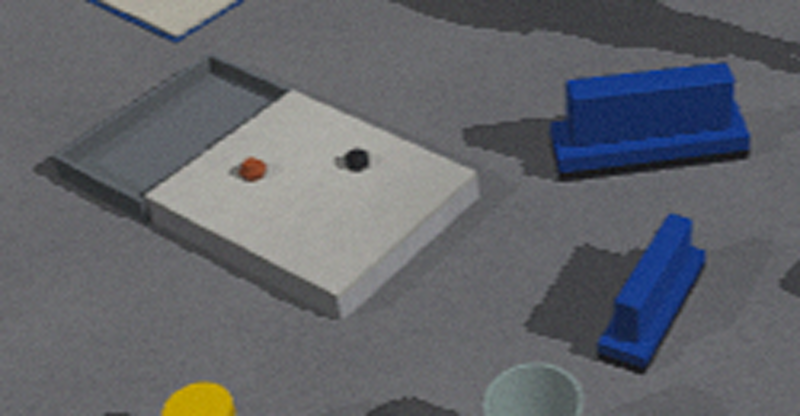

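```bash
cat >> h.py <<'E'
from scipy.optimize import minimize
def boxpts(x0,x1,y0,y1,z0,z1): return np.array([[x,y,z]for x in(x0,x1)for y in(y0,y1)for z in(z0,z1)])
SCR=[boxpts(-.065,.065,-.02,.02,0,.02),boxpts(-.055,.055,-.011,.011,.02,.062)]
PL=[boxpts(-.09,.09,-.11,.11,.0295,.03)]
def place(P,p):
    c,s=np.cos(p[2]),np.sin(p[2]);return P@np.array([[c,s,0],[-s,c,0],[0,0,1]])+[p[0],p[1],p[3] if len(p)>3 else 0]
def render(c,parts,p,S=4):
    m=np.zeros((400*S,640*S),np.uint8)
    for P in parts:
        q=proj(c,place(P,p));q=(q+.5)*S-.5
        cv2.fillConvexPoly(m,cv2.convexHull(np.round(q*16).astype(np.int32).reshape(-1,1,2)),255,shift=4)
    return cv2.resize(m,(640,400),interpolation=cv2.INTER_AREA)/255.
def fit(views,parts,p0):
    f=lambda d:sum(np.abs(render(c,parts,np.array(p0)+np.array(d)*[.01,.01,.05])-m).sum() for c,m in views)
    r=minimize(f,[0,0,0],method='Nelder-Mead',options=dict(initial_simplex=[[0,0,0],[.8,0,0],[0,.8,0],[0,0,1]],xatol=.01,fatol=.3,maxiter=150))
    return np.array(p0)+r.x*[.01,.01,.05],r.fun,sum(m.sum() for _,m in views)
def hsvmask(im,lo,hi,box):
    m=cv2.inRange(cv2.cvtColor(im,cv2.COLOR_BGR2HSV),lo,hi)/255.;o=np.zeros_like(m);x0,y0,x1,y1=box;o[y0:y1,x0:x1]=m[y0:y1,x0:x1];return o
E
python3 - <<'E'
from h import *
ct,cs=bot.get_calibration('top'),bot.get_calibration('scene')
t,s=cv2.imread('pics/top0.png'),cv2.imread('pics/scene0.png')
# crude: include black sole in scene
mt=hsvmask(t,(105,120,20),(125,255,255),(270,145,310,225)); ms=hsvmask(s,(105,100,15),(125,255,255),(300,203,345,260))
for v in([(ct,mt)],[(cs,ms)],[(ct,mt),(cs,ms)]): print('scr',fit(v,SCR,[.572,.168,-.15]))
def br(im,c,pl):
    g=cv2.cvtColor(im,cv2.COLOR_BGR2GRAY);return g
w=[ray(ct,(x/2.6+260-.3,y/2.6+110-.3),.03) for x,y in((333,58),(592,84),(588,290),(316,263))]
print(np.round(w,3))
w=[ray(cs,(x/3.2+120-.3,y/3.2+140-.3),.03) for x,y in((338,293),(148,196),(291,92),(477,175))]
print(np.round(w,3))
for im,c,uv in((t,ct,[(437,214),(522,154)]),(s,cs,[(357,159),(253,168)])):
  for x,y in uv:
    k,o=(2.6,(260,110)) if im is t else (3.2,(120,140)); print(ray(c,(x/k+o[0]-.3,y/k+o[1]-.3),.037).round(3))
E
```

```text
scr (array([ 0.57235301,  0.1696739 , -0.12124278]), np.float64(118.37254901960783), np.float64(1022.0))
scr (array([ 0.56958431,  0.17049222, -0.11282911]), np.float64(83.08627450980391), np.float64(822.0))
scr (array([ 0.57033858,  0.17007093, -0.11096418]), np.float64(205.3686274509804), np.float64(1844.0))
[[ 0.654 -0.069  0.03 ]
 [ 0.594 -0.282  0.03 ]
 [ 0.421 -0.232  0.03 ]
 [ 0.48  -0.018  0.03 ]]
[[ 0.654 -0.067  0.03 ]
 [ 0.596 -0.274  0.03 ]
 [ 0.428 -0.226  0.03 ]
 [ 0.489 -0.014  0.03 ]]
[ 0.502 -0.123  0.037]
[ 0.541 -0.205  0.037]
[ 0.507 -0.12   0.037]
[ 0.544 -0.201  0.037]
```

```bash
cat >> h.py <<'E'
from scipy.spatial.transform import Rotation as Ro
def Rdown(yj):  # tool x down, tool y at angle yj (world)
    y=np.array([np.cos(yj),np.sin(yj),0]);x=np.array([0,0,-1.]);return np.c_[x,y,np.cross(x,y)]
def to(pos,yj):
    s=bot.observe();R=Ro.from_euler('xyz',s['tool_rot']).as_matrix();y=R[:,1];cur=np.arctan2(y[1],y[0])
    yj=min((yj+k*np.pi for k in(-2,-1,0,1,2)),key=lambda a:abs(a-cur))
    rv=Ro.from_matrix(R.T@Rdown(yj)).as_rotvec(degrees=True);d=R.T@(np.array(pos)-s['position'])
    print('clk',round(s['clock'],2),'pos',s['position'].round(4),'yj',round(np.degrees(cur),1),'xdown',R[2,0].round(4),'F',np.round(s['force'],1),'w',round(s['grip_width'],4),'q',np.round(s['qpos'],2))
    print('shift',d.round(4),'turn',rv.round(2))
    return d,rv
E
python3 - <<'E'
from h import *
to([.571,.170,.20],np.radians(90-6.5))
E
```

```text
clk 0.1 pos [0.2047 0.5902 0.2478] yj 70.9 xdown -1.0 F [-0.3  0.3  0. ] w 0.0851 q [-1.31  0.52 -0.04  1.6   0.02  1.02 -0.11]
shift [ 0.0481 -0.277   0.4838] turn [-12.63  -0.     0.06]
```

```bash
python3 -m creep '[{"tx":0.01,"ty":-0.07,"tz":0.12,"wx":-5},{"tx":0.02,"ty":-0.14,"tz":0.24,"wx":-10},{"tx":0.03,"ty":-0.2,"tz":0.36,"wx":-12.6},{"tx":0.048,"ty":-0.277,"tz":0.484,"wx":-12.6},{"tx":0.048,"ty":-0.277,"tz":0.484,"wx":-12.6},{"tx":0.048,"ty":-0.277,"tz":0.484,"wx":-12.6},{"tx":0.048,"ty":-0.277,"tz":0.484,"wx":-12.6},{"tx":0.048,"ty":-0.277,"tz":0.484,"wx":-12.6}]' 60
python3 - <<'E'
from h import *
to([.571,.170,.20],np.radians(90-6.5))
E
```

```text
clk 0.1 pos [0.2047 0.5902 0.2478] yj 70.9 xdown -1.0 F [-0.3  0.3  0. ] w 0.0851 q [-1.31  0.52 -0.04  1.6   0.02  1.02 -0.11]
shift [ 0.0481 -0.277   0.4838] turn [-12.63  -0.     0.06]$[0]: bad value
```

```bash
python3 -m creep '[{"wx":-5,"wy":0,"wz":0,"tx":0.01,"ty":-0.025,"tz":0.043,"claw":0}]' 60
python3 - <<'E'
from h import *
to([.571,.170,.20],np.radians(90-6.5))
E
```

```text
clock: 0.2
position: [0.2322, 0.5568, 0.2381]
tool_rot: [2.66, 1.568, 2.421]
force: [1.9, 0.2, 0.2]
grip_width: 0.0853
clk 0.2 pos [0.2322 0.5568 0.2381] yj 76.3 xdown -1.0 F [1.9 0.2 0.2] w 0.0853 q [-1.23  0.5  -0.06  1.67  0.03  0.97  0.03]
shift [ 0.0366 -0.2956  0.4209] turn [-7.2  -0.14 -0.09]
```

```bash
python3 -m creep '[{"wx":-2,"wy":0,"wz":0,"tx":0.01,"ty":-0.027,"tz":0.04,"claw":0},{"wx":-4,"wy":0,"wz":0,"tx":0.02,"ty":-0.055,"tz":0.08,"claw":0},{"wx":-6,"wy":0,"wz":0,"tx":0.03,"ty":-0.083,"tz":0.12,"claw":0},{"wx":-7,"wy":0,"wz":0,"tx":0.036,"ty":-0.11,"tz":0.16,"claw":0},{"wx":-7,"wy":0,"wz":0,"tx":0.036,"ty":-0.14,"tz":0.2,"claw":0},{"wx":-7,"wy":0,"wz":0,"tx":0.036,"ty":-0.167,"tz":0.24,"claw":0},{"wx":-7,"wy":0,"wz":0,"tx":0.036,"ty":-0.195,"tz":0.28,"claw":0},{"wx":-7,"wy":0,"wz":0,"tx":0.036,"ty":-0.223,"tz":0.32,"claw":0}]' 60
python3 - <<'E'
from h import *
to([.571,.170,.20],np.radians(90-6.5))
E
```

```text
clock: 1.0
position: [0.4911, 0.2627, 0.2008]
tool_rot: [2.624, 1.568, 2.507]
force: [1.0, 0.7, 0.2]
grip_width: 0.0854
clk 1.0 pos [0.4911 0.2627 0.2008] yj 83.3 xdown -1.0 F [1.  0.7 0.2] w 0.0854 q [-0.57  0.47 -0.03  1.83  0.02  0.84  0.84]
shift [ 0.0005 -0.0827  0.0902] turn [-0.19 -0.15 -0.09]
```

```bash
python3 -m creep '[{"wx":0,"wy":0,"wz":0,"tx":0,"ty":-0.028,"tz":0.03,"claw":0},{"wx":0,"wy":0,"wz":0,"tx":0,"ty":-0.055,"tz":0.06,"claw":0},{"wx":0,"wy":0,"wz":0,"tx":0,"ty":-0.083,"tz":0.09,"claw":0},{"wx":0,"wy":0,"wz":0,"tx":0,"ty":-0.083,"tz":0.09,"claw":0},{"wx":0,"wy":0,"wz":0,"tx":0,"ty":-0.083,"tz":0.09,"claw":0}]' 60
python3 - <<'E'
from h import *
to([.571,.170,.05],np.radians(90-6.5))
c=bot.get_calibration('wrist');im=bot.grab_frame('wrist')
np.save('wc1.npy',c,allow_pickle=True);cv2.imwrite('pics/wrist1.png',im)
for p,col in(([.571,.17,-.115],(0,255,0)),):
    for P in SCR:
        for u in proj(c,place(P,p)): cv2.circle(im,tuple(int(v) for v in u.round()),2,col,-1)
cv2.imwrite('pics/wrist1o.png',im)
E
```

```text
clock: 1.5
position: [0.571, 0.1689, 0.2]
tool_rot: [2.776, 1.567, 2.658]
force: [0.0, 0.5, 0.2]
grip_width: 0.0854
clk 1.5 pos [0.571  0.1689 0.2   ] yj 83.2 xdown -1.0 F [0.  0.5 0.2] w 0.0854 q [-0.38  0.53 -0.01  1.73  0.01  0.89  1.06]
shift [0.15   0.0009 0.0004] turn [-0.29 -0.18 -0.07]
```

View pics/wrist1o.png

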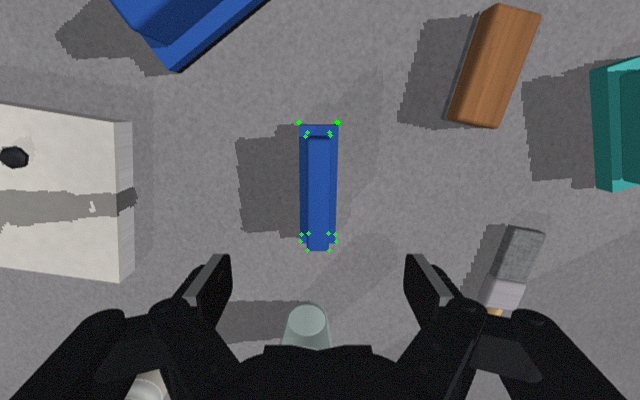

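```bash
python3 - <<'E'
from h import *
c=np.load('wc1.npy',allow_pickle=True).item();im=cv2.imread('pics/wrist1.png')
m=hsvmask(im,(105,90,15),(125,255,255),(285,110,350,260))
p,e,a=fit([(c,m)],SCR,[.571,.17,-.115]);print(p,e,a)
to([p[0],p[1],.045],p[2]+np.pi/2)
E
```

```text
[ 0.57363364  0.16949052 -0.12609073] 123.45490196078433 4643.0
clk 1.55 pos [0.5704 0.1701 0.2001] yj 83.3 xdown -1.0 F [-0.1 -0.1  0. ] w 0.0855 q [-0.38  0.53 -0.01  1.73  0.01  0.89  1.06]
shift [ 0.1551 -0.0004  0.0038] turn [ 0.53 -0.2  -0.09]
```

```bash
python3 -m creep '[{"wx":0.5,"wy":-0.2,"wz":0,"tx":0.04,"ty":0,"tz":0.004,"claw":0},{"wx":0.5,"wy":-0.2,"wz":0,"tx":0.08,"ty":0,"tz":0.004,"claw":0},{"wx":0.5,"wy":-0.2,"wz":0,"tx":0.12,"ty":0,"tz":0.004,"claw":0},{"wx":0.5,"wy":-0.2,"wz":0,"tx":0.145,"ty":0,"tz":0.004,"claw":0},{"wx":0.5,"wy":-0.2,"wz":0,"tx":0.154,"ty":0,"tz":0.004,"claw":0},{"wx":0.5,"wy":-0.2,"wz":0,"tx":0.154,"ty":0,"tz":0.004,"claw":0},{"wx":0.5,"wy":-0.2,"wz":0,"tx":0.154,"ty":0,"tz":0.004,"claw":0}]' 60
python3 - <<'E'
from h import *
to([.5736,.1695,.045],-.126+np.pi/2)
E
```

```text
clock: 2.25
position: [0.5743, 0.1706, 0.0474]
tool_rot: [1.067, 1.568, 0.942]
force: [0.4, 0.1, 0.6]
grip_width: 0.0855
clk 2.25 pos [0.5743 0.1706 0.0474] yj 82.8 xdown -1.0 F [0.4 0.1 0.6] w 0.0855 q [-0.38  0.75 -0.02  1.8   0.02  0.59  1.04]
shift [ 0.0024 -0.0012 -0.0006] turn [ 0.06  0.07 -0.13]
```

```bash
python3 -m creep '[{"wx":0,"wy":0,"wz":0,"tx":0.002,"ty":-0.001,"tz":0,"claw":0.4},{"wx":0,"wy":0,"wz":0,"tx":0.002,"ty":-0.001,"tz":0,"claw":0.8},{"wx":0,"wy":0,"wz":0,"tx":0.002,"ty":-0.001,"tz":0,"claw":1},{"wx":0,"wy":0,"wz":0,"tx":0.002,"ty":-0.001,"tz":0,"claw":1},{"wx":0,"wy":0,"wz":0,"tx":0.002,"ty":-0.001,"tz":0,"claw":1},{"wx":0,"wy":0,"wz":0,"tx":0.002,"ty":-0.001,"tz":0,"claw":1},{"wx":0,"wy":0,"wz":0,"tx":0.002,"ty":-0.001,"tz":0,"claw":1}]' 60
python3 - <<'E'
from h import *
to([.5736,.1695,.12],-.126+np.pi/2)
E
```

```text
clock: 2.95
position: [0.5744, 0.1697, 0.0458]
tool_rot: [0.991, 1.568, 0.867]
force: [-0.4, 0.3, 5.2]
grip_width: 0.0213
clk 2.95 pos [0.5744 0.1697 0.0458] yj 82.8 xdown -1.0 F [-0.4  0.3  5.2] w 0.0213 q [-0.37  0.75 -0.02  1.8   0.02  0.59  1.05]
shift [-0.0742 -0.0001 -0.0007] turn [ 0.06  0.1  -0.15]
```

```bash
python3 -m creep '[{"wx":0,"wy":0,"wz":0,"tx":-0.01,"ty":0,"tz":0,"claw":1},{"wx":0,"wy":0,"wz":0,"tx":-0.03,"ty":0,"tz":0,"claw":1},{"wx":0,"wy":0,"wz":0,"tx":-0.06,"ty":0,"tz":0,"claw":1},{"wx":0,"wy":0,"wz":0,"tx":-0.075,"ty":0,"tz":0,"claw":1},{"wx":0,"wy":0,"wz":0,"tx":-0.075,"ty":0,"tz":0,"claw":1}]' 100
python3 - <<'E'
from h import *
c0=np.load('wc1.npy',allow_pickle=True).item()
for u in((113,121),(120,283),(0,103),(0,267),(14,157)): print(u,ray(c0,u,.03).round(4))
c=bot.get_calibration('wrist');im=bot.grab_frame('wrist')
np.save('wc2.npy',c,allow_pickle=True);cv2.imwrite('pics/wrist2.png',im)
to([.5736,.1695,.12],-.126+np.pi/2)
E
```

```text
clock: 3.45
position: [0.5753, 0.1698, 0.123]
tool_rot: [0.718, 1.564, 0.593]
force: [-0.4, -0.1, -1.5]
grip_width: 0.0207
(113, 121) [ 0.4814 -0.0193  0.03  ]
(120, 283) [ 0.6558 -0.0684  0.03  ]
(0, 103) [ 0.4526 -0.1208  0.03  ]
(0, 267) [ 0.6198 -0.1959  0.03  ]
(14, 157) [ 0.5034 -0.1289  0.03  ]
clk 3.5 pos [0.5746 0.1697 0.1214] yj 82.8 xdown -1.0 F [-0.5  0.  -3. ] w 0.0208 q [-0.38  0.64 -0.01  1.78  0.01  0.72  1.05]
shift [ 0.0014 -0.0003 -0.001 ] turn [ 0.06  0.17 -0.19]
```

View pics/wrist2.png

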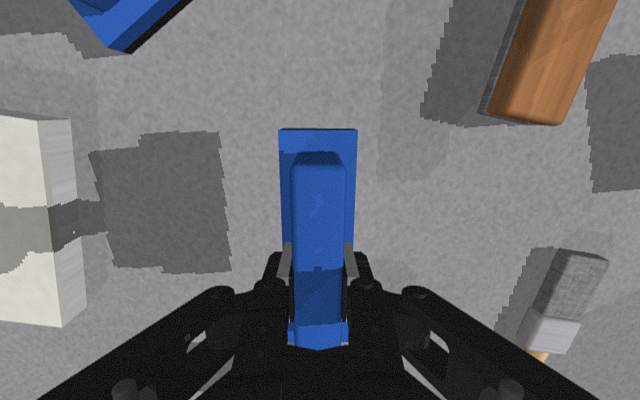

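```bash
python3 - <<'E'
from h import *
to([.5493,-.0697,.12],np.radians(74.2))
E
```

```text
clk 3.5 pos [0.5746 0.1697 0.1214] yj 82.8 xdown -1.0 F [-0.5  0.  -3. ] w 0.0208 q [-0.38  0.64 -0.01  1.78  0.01  0.72  1.05]
shift [ 0.0006 -0.2407  0.0047] turn [ 8.64  0.16 -0.2 ]
```

```bash
python3 -m creep '[{"wx":1,"wy":0.2,"wz":-0.2,"tx":0,"ty":-0.02,"tz":0.001,"claw":1},{"wx":2,"wy":0.2,"wz":-0.2,"tx":0,"ty":-0.055,"tz":0.002,"claw":1},{"wx":4,"wy":0.2,"wz":-0.2,"tx":0,"ty":-0.095,"tz":0.003,"claw":1},{"wx":6,"wy":0.2,"wz":-0.2,"tx":0,"ty":-0.135,"tz":0.004,"claw":1},{"wx":8,"wy":0.2,"wz":-0.2,"tx":0,"ty":-0.175,"tz":0.005,"claw":1},{"wx":8.6,"wy":0.2,"wz":-0.2,"tx":0,"ty":-0.215,"tz":0.005,"claw":1},{"wx":8.6,"wy":0.2,"wz":-0.2,"tx":0,"ty":-0.241,"tz":0.005,"claw":1},{"wx":8.6,"wy":0.2,"wz":-0.2,"tx":0,"ty":-0.241,"tz":0.005,"claw":1}]' 100
python3 - <<'E'
from h import *
im=bot.grab_frame('scene');cv2.imwrite('pics/scene3.png',cv2.resize(im[100:300,120:420],None,fx=2.6,fy=2.6))
im=bot.grab_frame('top');cv2.imwrite('pics/top3.png',cv2.resize(im[110:310,260:560],None,fx=2.6,fy=2.6))
to([.5493,-.0697,.0775],np.radians(74.2))
E
```

```text
clock: 4.3
position: [0.5479, -0.0751, 0.1195]
tool_rot: [-2.348, 1.567, -2.63]
force: [0.3, 0.1, -1.3]
grip_width: 0.0207
clk 4.4 pos [ 0.5488 -0.0708  0.1197] yj 74.1 xdown -1.0 F [ 0.8  0.6 -1.2] w 0.0207 q [ 0.01  0.58  0.01  1.9  -0.01  0.66  1.33]
shift [0.0422 0.0012 0.0003] turn [-0.05 -0.13  0.02]
```

View pics/scene3.png

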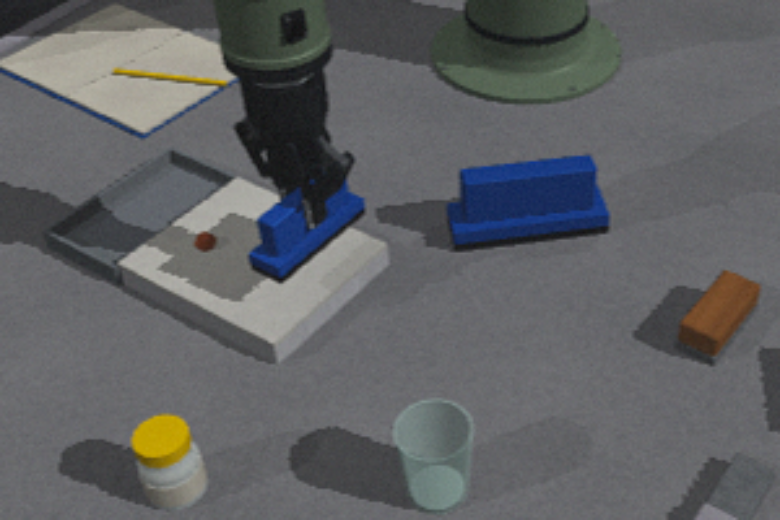

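View pics/top3.png

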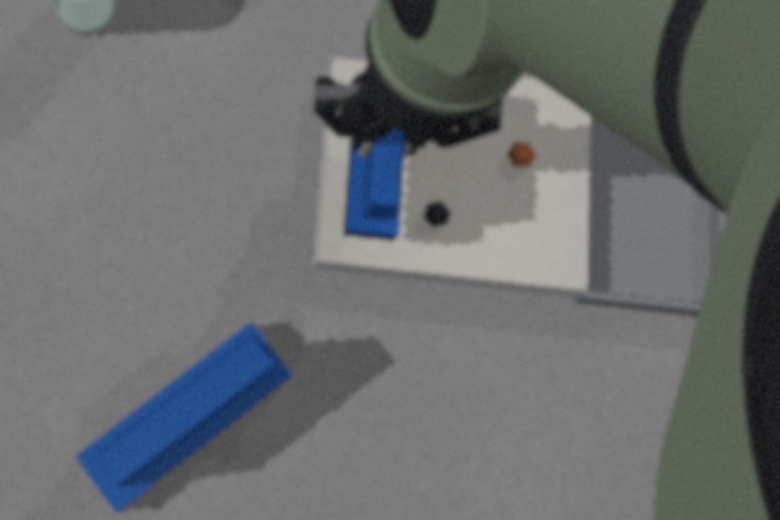

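```bash
python3 -m creep '[{"wx":0,"wy":0,"wz":0,"tx":0.02,"ty":0.001,"tz":0,"claw":1},{"wx":0,"wy":0,"wz":0,"tx":0.035,"ty":0.001,"tz":0,"claw":1},{"wx":0,"wy":0,"wz":0,"tx":0.041,"ty":0.001,"tz":0,"claw":1},{"wx":0,"wy":0,"wz":0,"tx":0.043,"ty":0.001,"tz":0,"claw":1},{"wx":0,"wy":0,"wz":0,"tx":0.043,"ty":0.001,"tz":0,"claw":1},{"wx":0,"wy":0,"wz":0,"tx":0.043,"ty":0.001,"tz":0,"claw":1}]' 100
python3 - <<'E'
from h import *
to([.5493,-.0697,.0755],np.radians(74.2))
E
```

```text
clock: 5.0
position: [0.5493, -0.0696, 0.0772]
tool_rot: [-3.048, 1.569, 2.959]
force: [0.8, -0.8, -0.8]
grip_width: 0.0206
clk 5.0 pos [ 0.5493 -0.0696  0.0772] yj 74.2 xdown -1.0 F [ 0.8 -0.8 -0.8] w 0.0206 q [ 0.01  0.65  0.01  1.91 -0.01  0.58  1.32]
shift [ 0.0017 -0.0001  0.    ] turn [-0.04 -0.08  0.01]
```

```bash
python3 -m creep '[{"wx":0,"wy":0,"wz":0,"tx":0.001,"ty":0,"tz":0,"claw":1},{"wx":0,"wy":0,"wz":0,"tx":0.002,"ty":0,"tz":0,"claw":1},{"wx":0,"wy":0,"wz":0,"tx":0.002,"ty":0,"tz":0,"claw":1},{"wx":0,"wy":0,"wz":0,"tx":0.002,"ty":0,"tz":0,"claw":1}]' 100
```

```text
clock: 5.4
position: [0.5496, -0.0696, 0.0759]
tool_rot: [2.958, 1.57, 2.682]
force: [-3.4, 0.6, 9.4]
grip_width: 0.0211
```

```bash
python3 -m creep '[{"wx":0,"wy":0,"wz":0,"tx":0,"ty":-0.006,"tz":0,"claw":1},{"wx":0,"wy":0,"wz":0,"tx":0,"ty":-0.014,"tz":0,"claw":1},{"wx":0,"wy":0,"wz":0,"tx":0,"ty":-0.024,"tz":0,"claw":1},{"wx":0,"wy":0,"wz":0,"tx":0,"ty":-0.034,"tz":0,"claw":1},{"wx":0,"wy":0,"wz":0,"tx":0,"ty":-0.044,"tz":0,"claw":1},{"wx":0,"wy":0,"wz":0,"tx":0,"ty":-0.054,"tz":0,"claw":1},{"wx":0,"wy":0,"wz":0,"tx":0,"ty":-0.064,"tz":0,"claw":1},{"wx":0,"wy":0,"wz":0,"tx":0,"ty":-0.074,"tz":0,"claw":1}]' 100
python3 - <<'E'
from h import *
im=bot.grab_frame('scene');cv2.imwrite('pics/scene4.png',cv2.resize(im[140:270,120:320],None,fx=4,fy=4))
# end target station y=-0.145
p=np.array([.539,-.150])-.012*np.array([.962,-.272])-.145*np.array([.272,.962])
to([*p,.0762],np.radians(74.2))
E
```

```text
clock: 6.2
position: [0.5292, -0.1417, 0.0759]
tool_rot: [2.798, 1.57, 2.522]
force: [0.3, 1.5, 1.1]
grip_width: 0.0208
clk 6.25 pos [ 0.5286 -0.1435  0.0759] yj 74.1 xdown -1.0 F [-0.2 -2.7  1.2] w 0.0207 q [ 0.16  0.65 -0.    1.93  0.    0.56  1.45]
shift [-2.000e-04 -1.484e-01  1.000e-04] turn [-0.14 -0.03  0.05]
```

View pics/scene4.png

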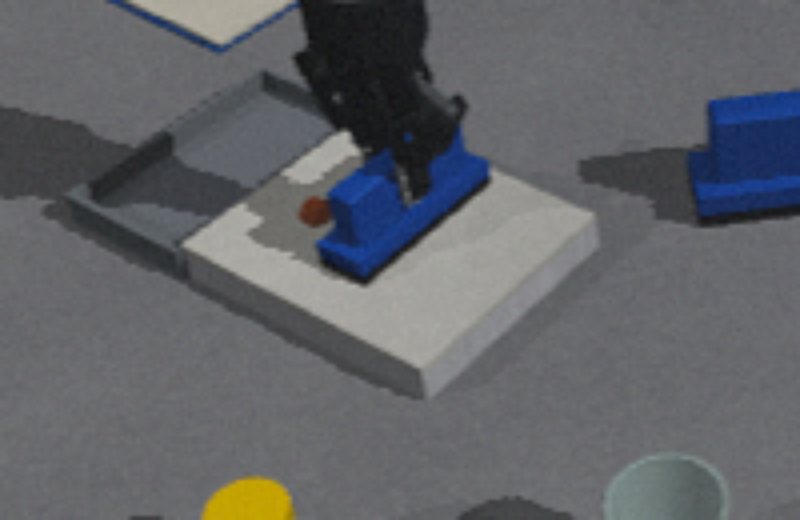

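```bash
python3 -m creep '[{"wx":0,"wy":0,"wz":0,"tx":0.0005,"ty":-0.008,"tz":0,"claw":1},{"wx":0,"wy":0,"wz":0,"tx":0.0005,"ty":-0.017,"tz":0,"claw":1},{"wx":0,"wy":0,"wz":0,"tx":0.0005,"ty":-0.027,"tz":0,"claw":1},{"wx":0,"wy":0,"wz":0,"tx":0.0005,"ty":-0.037,"tz":0,"claw":1},{"wx":0,"wy":0,"wz":0,"tx":0.0005,"ty":-0.047,"tz":0,"claw":1},{"wx":0,"wy":0,"wz":0,"tx":0.0005,"ty":-0.057,"tz":0,"claw":1},{"wx":0,"wy":0,"wz":0,"tx":0.0005,"ty":-0.067,"tz":0,"claw":1},{"wx":0,"wy":0,"wz":0,"tx":0.0005,"ty":-0.077,"tz":0,"claw":1}]' 100
python3 - <<'E'
from h import *
im=bot.grab_frame('scene');cv2.imwrite('pics/scene5.png',cv2.resize(im[140:270,120:320],None,fx=4,fy=4))
p=np.array([.539,-.150])-.012*np.array([.962,-.272])-.145*np.array([.272,.962])
to([*p,.0762],np.radians(74.2))
E
```

```text
clock: 7.05
position: [0.508, -0.2174, 0.0759]
tool_rot: [-0.045, 1.57, -0.322]
force: [1.3, 5.2, 7.7]
grip_width: 0.021
clk 7.1 pos [ 0.5074 -0.2193  0.0759] yj 74.0 xdown -1.0 F [1.6 1.6 7.1] w 0.0207 q [ 0.31  0.65 -0.01  1.92  0.01  0.57  1.58]
shift [-0.0002 -0.0697 -0.0001] turn [-0.2   0.02  0.06]
```

View pics/scene5.png

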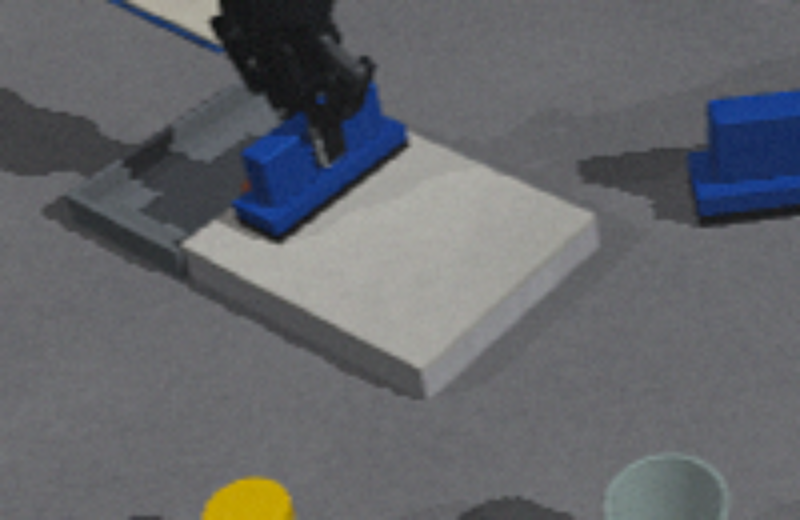

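```bash
python3 -m creep '[{"wx":0,"wy":0,"wz":0,"tx":0,"ty":-0.01,"tz":0,"claw":1},{"wx":0,"wy":0,"wz":0,"tx":0,"ty":-0.02,"tz":0,"claw":1},{"wx":0,"wy":0,"wz":0,"tx":0,"ty":-0.03,"tz":0,"claw":1},{"wx":0,"wy":0,"wz":0,"tx":0,"ty":-0.04,"tz":0,"claw":1},{"wx":0,"wy":0,"wz":0,"tx":0,"ty":-0.05,"tz":0,"claw":1},{"wx":0,"wy":0,"wz":0,"tx":0,"ty":-0.06,"tz":0,"claw":1},{"wx":0,"wy":0,"wz":0,"tx":0,"ty":-0.069,"tz":0,"claw":1},{"wx":0,"wy":0,"wz":0,"tx":0,"ty":-0.069,"tz":0,"claw":1}]' 100
python3 -m creep '[{"wx":0,"wy":0,"wz":0,"tx":-0.01,"ty":0,"tz":0,"claw":1},{"wx":0,"wy":0,"wz":0,"tx":-0.04,"ty":0,"tz":0,"claw":1},{"wx":0,"wy":0,"wz":0,"tx":-0.07,"ty":0,"tz":0,"claw":1},{"wx":0,"wy":0,"wz":0,"tx":-0.09,"ty":0,"tz":0,"claw":1},{"wx":0,"wy":0,"wz":0,"tx":-0.09,"ty":0,"tz":0,"claw":1}]' 100
python3 - <<'E'
from h import *
im=bot.grab_frame('scene');cv2.imwrite('pics/scene6.png',cv2.resize(im[140:270,120:320],None,fx=4,fy=4))
to([.57,.16,.16],np.radians(83))
E
```

```text
clock: 7.9
position: [0.4875, -0.2872, 0.0758]
tool_rot: [-1.585, 1.569, -1.866]
force: [-0.5, -0.4, -2.0]
grip_width: 0.0208
clock: 8.4
position: [0.4889, -0.2872, 0.169]
tool_rot: [-0.484, 1.566, -0.765]
force: [0.2, 0.3, -2.2]
grip_width: 0.0206
clk 8.45 pos [ 0.4882 -0.2869  0.1673] yj 73.9 xdown -1.0 F [ 0.7  0.4 -2.1] w 0.0203 q [ 0.44  0.53 -0.02  1.83  0.02  0.78  1.7 ]
shift [ 0.0062  0.4521 -0.0451] turn [-9.07  0.13  0.13]
```

View pics/scene6.png

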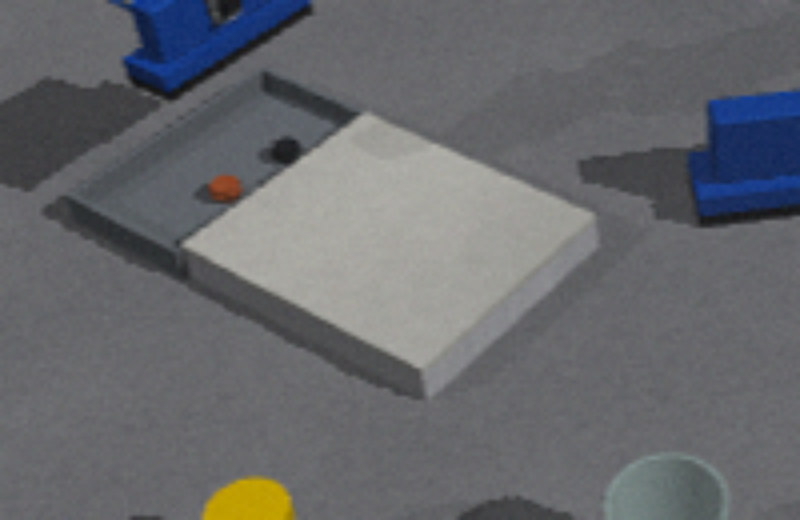

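Both chips lie in the tray: red at (225,187), dark at (286,150). Next I take the scraper back to where it stood.

```bash
python3 -m creep '[{"wx":-1,"wy":0,"wz":0,"tx":0,"ty":0.02,"tz":-0.002,"claw":1},{"wx":-2,"wy":0,"wz":0,"tx":0,"ty":0.06,"tz":-0.005,"claw":1},{"wx":-3,"wy":0,"wz":0,"tx":0,"ty":0.1,"tz":-0.01,"claw":1},{"wx":-4,"wy":0,"wz":0,"tx":0,"ty":0.14,"tz":-0.014,"claw":1},{"wx":-5,"wy":0,"wz":0,"tx":0,"ty":0.18,"tz":-0.018,"claw":1},{"wx":-6,"wy":0,"wz":0,"tx":0,"ty":0.22,"tz":-0.022,"claw":1},{"wx":-7,"wy":0,"wz":0,"tx":0,"ty":0.26,"tz":-0.026,"claw":1},{"wx":-8,"wy":0,"wz":0,"tx":0,"ty":0.3,"tz":-0.03,"claw":1}]' 100
python3 - <<'E'
from h import *
to([.57,.165,.16],np.radians(83))
E
```

```text
clock: 9.25
position: [0.5419, 0.0116, 0.1657]
tool_rot: [-1.326, 1.568, -1.466]
force: [0.3, -0.0, -2.2]
grip_width: 0.0208
clk 9.25 pos [0.5419 0.0116 0.1657] yj 82.0 xdown -1.0 F [ 0.3 -0.  -2.2] w 0.0208 q [-0.08  0.5  -0.08  1.89  0.06  0.75  1.25]
shift [0.0053 0.1558 0.0065] turn [-1.    0.04  0.15]
```

```bash
python3 -m creep '[{"wx":-1,"wy":0,"wz":0,"tx":0.005,"ty":0.04,"tz":0.002,"claw":1},{"wx":-1,"wy":0,"wz":0,"tx":0.01,"ty":0.08,"tz":0.004,"claw":1},{"wx":-1,"wy":0,"wz":0,"tx":0.02,"ty":0.12,"tz":0.006,"claw":1},{"wx":-1,"wy":0,"wz":0,"tx":0.04,"ty":0.15,"tz":0.006,"claw":1},{"wx":-1,"wy":0,"wz":0,"tx":0.07,"ty":0.156,"tz":0.006,"claw":1},{"wx":-1,"wy":0,"wz":0.15,"tx":0.1,"ty":0.156,"tz":0.006,"claw":1},{"wx":-1,"wy":0,"wz":0.15,"tx":0.11,"ty":0.156,"tz":0.006,"claw":1},{"wx":-1,"wy":0,"wz":0.15,"tx":0.11,"ty":0.156,"tz":0.006,"claw":1}]' 100
python3 - <<'E'
from h import *
to([.57,.165,.046],np.radians(83))
E
```

```text
clock: 10.05
position: [0.5685, 0.1646, 0.0537]
tool_rot: [-2.556, 1.568, -2.678]
force: [0.6, -0.0, -0.8]
grip_width: 0.021
clk 10.05 pos [0.5685 0.1646 0.0537] yj 83.0 xdown -1.0 F [ 0.6 -0.  -0.8] w 0.021 q [-0.33  0.73 -0.07  1.81  0.09  0.6   0.99]
shift [0.0077 0.0006 0.0015] turn [-0.   -0.13  0.09]
```

```bash
python3 -m creep '[{"wx":0,"wy":-0.1,"wz":0.1,"tx":0.004,"ty":0,"tz":0.0,"claw":1},{"wx":0,"wy":-0.1,"wz":0.1,"tx":0.007,"ty":0,"tz":0.0,"claw":1},{"wx":0,"wy":-0.1,"wz":0.1,"tx":0.0085,"ty":0,"tz":0.0,"claw":1},{"wx":0,"wy":-0.1,"wz":0.1,"tx":0.0085,"ty":0,"tz":0.0,"claw":1},{"wx":0,"wy":-0.1,"wz":0.1,"tx":0.0085,"ty":0,"tz":0.0,"claw":1}]' 100
```

```text
clock: 10.55
position: [0.5688, 0.1645, 0.0459]
tool_rot: [1.169, 1.57, 1.046]
force: [-0.8, -1.9, 5.5]
grip_width: 0.021
```

```bash
python3 -m creep '[{"wx":0,"wy":0,"wz":0,"tx":0,"ty":0,"tz":0,"claw":0.6},{"wx":0,"wy":0,"wz":0,"tx":0,"ty":0,"tz":0,"claw":0.3},{"wx":0,"wy":0,"wz":0,"tx":0,"ty":0,"tz":0,"claw":0},{"wx":0,"wy":0,"wz":0,"tx":0,"ty":0,"tz":0,"claw":0},{"wx":0,"wy":0,"wz":0,"tx":0,"ty":0,"tz":0,"claw":0},{"wx":0,"wy":0,"wz":0,"tx":0,"ty":0,"tz":0,"claw":0},{"wx":0,"wy":0,"wz":0,"tx":0,"ty":0,"tz":0,"claw":0}]'
python3 -m creep '[{"wx":0,"wy":0,"wz":0,"tx":-0.02,"ty":0,"tz":0,"claw":0},{"wx":0,"wy":0,"wz":0,"tx":-0.05,"ty":0,"tz":0,"claw":0},{"wx":0,"wy":0,"wz":0,"tx":-0.09,"ty":0,"tz":0,"claw":0},{"wx":0,"wy":0,"wz":0,"tx":-0.13,"ty":0,"tz":0,"claw":0},{"wx":0,"wy":0,"wz":0,"tx":-0.17,"ty":0,"tz":0,"claw":0},{"wx":0,"wy":0,"wz":0,"tx":-0.17,"ty":0,"tz":0,"claw":0},{"wx":0,"wy":0,"wz":0,"tx":-0.17,"ty":0,"tz":0,"claw":0}]'
python3 - <<'E'
from h import *
ct=bot.get_calibration('top');c=bot.get_calibration('wrist');w=bot.grab_frame('wrist');t=bot.grab_frame('top');s=bot.grab_frame('scene')
cv2.imwrite('pics/t7.png',t);cv2.imwrite('pics/w7.png',w)
cv2.imwrite('pics/t7a.png',cv2.resize(t[110:310,260:560],None,fx=2.6,fy=2.6));cv2.imwrite('pics/s7a.png',cv2.resize(s[140:270,120:370],None,fx=3.2,fy=3.2))
m=hsvmask(w,(105,90,15),(125,255,255),(250,80,400,300))
print(fit([(c,m)],SCR,[.57,.165,-.122]))
to([.57,.165,.2],np.radians(83))
E
```

```text
clock: 11.25
position: [0.5687, 0.1645, 0.0459]
tool_rot: [1.274, 1.57, 1.152]
force: [-0.3, 0.2, 0.1]
grip_width: 0.0854
clock: 11.95
position: [0.569, 0.1645, 0.2167]
tool_rot: [0.619, 1.569, 0.496]
force: [-0.2, 0.4, -0.3]
grip_width: 0.0854
(array([ 0.56823759,  0.16497185, -0.12530114]), np.float64(107.44313725490196), np.float64(4238.0))
clk 12.1 pos [0.5682 0.1643 0.2148] yj 83.0 xdown -1.0 F [ 0.5 -1.1 -0.2] w 0.0853 q [-0.32  0.51 -0.09  1.72  0.05  0.92  1.02]
shift [0.0148 0.0009 0.0017] turn [-0.01 -0.08  0.02]
```

View pics/t7a.png

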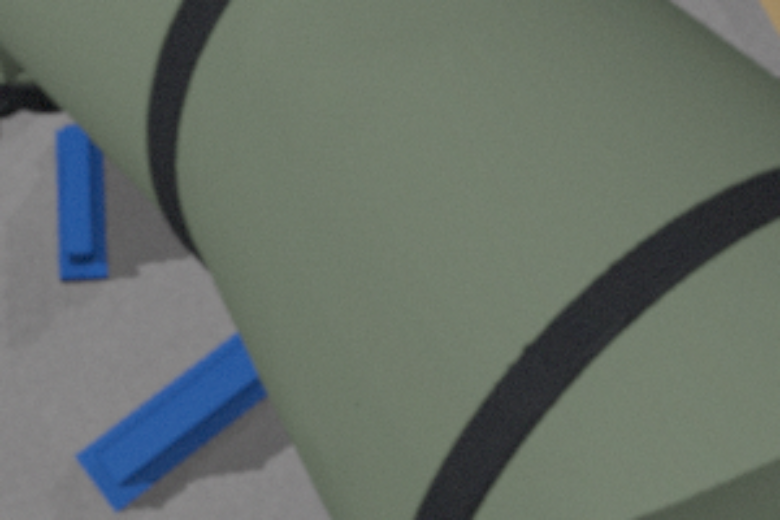

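View pics/s7a.png

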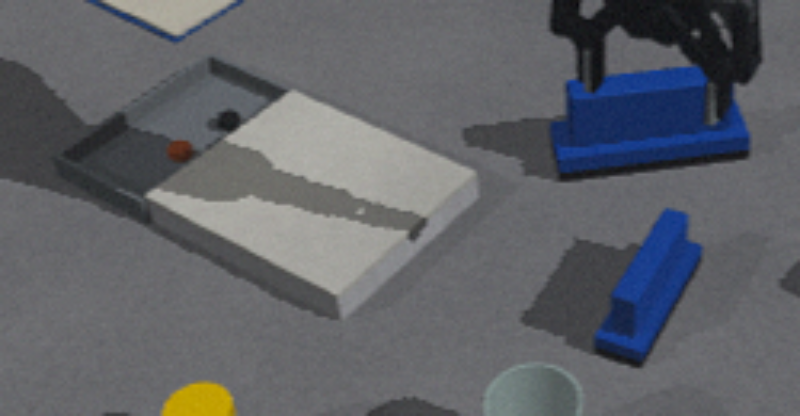

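```bash
python3 - <<'E'
from h import *
cs=bot.get_calibration('scene')
for x,y in((229,119),(179,151)):
    w=ray(cs,(x/3.2+120-.3,y/3.2+140-.3),.015);d=w[:2]-[.539,-.150];print(w.round(3),'station',(d@[.962,-.272]).round(3),(d@[.272,.962]).round(3))
print(bot.job_done())
E
```

```text
[ 0.465 -0.274  0.015] station -0.037 -0.139
[ 0.52  -0.293  0.015] station 0.021 -0.143
the job is handed in; nothing more can be done
None
```

I gripped the smaller blue scraper by its rib, set it foot down on the plate and wiped both chips over the -y edge into the catch tray. I then stood it back on the bench near where it started, let go, raised the gripper clear and handed the job in at about 12 s. No verdict was reported.

**Chips:** in the last scene picture both lie in the tray, at station (-0.037, -0.139) for the dark one and (0.021, -0.143) for the red one. The tray floor height was assumed, and only the scene camera confirmed this, because the arm hid the tray from the top camera.

**Scraper:** it stands upright at about (0.568, 0.165), well away from the plate and tray. The position comes from the wrist picture, whose outline matched an upright block on the bench. The gripper is about 17 cm above its release height, fully open, with no contact force seen.

**Disagreement:** the top and scene cameras placed the plate about 5 mm apart. The wrist camera agreed with the top one to about 2 mm, so I used that.

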